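Hold a drilled plate ready in the open bench vice

TASK

Draw the tall drilled steel plate straight up out of its slot in the green rack and hold it for me in the open bench vice: upright and level, square with the jaws, midway along them and between them, with the lower third of the plate (about 40 mm) down below the tops of the jaws and touching nothing but your gripper. Keep it upright all the way, do not knock the vice or disturb the other plates and tools, and finish still holding it there dead still, so that I can wind the jaws shut on it.

Things in the scene. Friction and masses are not known exactly. Their poses are not given: they have to be found in the camera images.
- plate_mid (a point): Centre of the loose bright steel plate to hold: 90 mm wide, 120 tall, 6 thick, about 0.5 kg, the tallest in the rack, with two 12 mm holes 30 mm either side of its middle and 18 mm below its top edge. It stands on edge, free to slide straight up. Axes: x across its thickness, y along its width, z up; top edge 60 mm above, bottom edge 60 mm below.
- plate: The same plate: origin at the middle of its bottom edge, axes as plate_mid.
- rack: Green slotted rack fixed to the bench, 182 x 118 mm, 65 mm high; origin under its centre. Four slots, 42 mm apart along its x, each hold one plate on edge (thickness along x, width along y). Pairs of guide bars 10 mm apart hold only the outer 12 mm of the plate's upright sides, from the rack floor (10 mm above the bench) up to 65 mm: a plate must rise 55 mm to be out.
- vise: Blue bench vice fixed to the bench; origin on the bench under its mouth. x: along the screw, from fixed to moving jaw; y: along the jaws; z up. Jaws 115 mm wide, tops level, 168 mm above the bench. Reaches about 155 mm from the origin to its rear (-x) and 140 mm to its screw handle (+x). The slide bar's top lies 72 mm below the jaw tops.
- vise_jaw (a joint): Opening of the vice between its jaw faces, in m: 0 shut, 0.055 to 0.075 at the start. Screw driven and stiff: it is not to be pushed.
- fixed_jaw (a point): Middle of the top edge of the fixed jaw's gripping face (faces the vice's +x); axes as the vice.
- moving_jaw (a point): Middle of the top edge of the moving jaw's gripping face (faces the vice's -x); axes as the vice. The mouth's centre is half-way between the two jaw points.
- blank_red: Red painted plate in another slot, undrilled, 90 x 6 mm, 74 mm tall; origin mid bottom edge.
- blank_dark: Dark plate in another slot, undrilled, 90 x 6 mm, 66 mm tall; origin mid bottom edge.
- blank_yellow: Yellow painted plate in another slot, undrilled, 90 x 6 mm, 70 mm tall; origin mid bottom edge.
- hammer: Hammer lying on the bench, about 0.3 m long; origin near its middle, on the bench. To be left alone.
- spray_can: Orange spray can, 66 mm across, 190 mm tall, standing; origin under it. To be left alone.
- grinder: Yellow and black cordless angle grinder lying on the bench, about 0.33 m long, 70 mm high; origin under its middle. To be left alone.
- magnet: Red welding magnet, arrow-shaped, 100 mm, 18 mm high, lying flat; origin under its middle. To be left alone.
- bolt_tray: Grey tray of bolts, 150 x 100 x 40 mm; origin under its middle. To be left alone.
Not all that is in view belongs to the job. What is shaped like the plate but blue or purple is not meant.

How it is judged:
By the outcome, as a careful person would: the job done as asked, in the order asked, and still so for the second after the job is handed in, while the arm keeps its last pose, push and grip.
It also fails if it takes over 48 s, if anything falls off the work surface, if the arm or the gripper's body presses on something with over 40 N, if the wrist force passes 120 N, or if a joint passes its speed limit or range.

ROBOT

A 6-joint arm with a two-finger parallel gripper is mounted at the origin on the work surface. World frame = base frame: x ahead of the robot, y to its left, z up, the work surface at z = 0. Lengths are in m, angles in rad, forces in N, time in s.
With the tool pointing down it reaches from about 0.325 to 0.775 m from the base axis. Payload 5.5 kg.
Tool frame: the origin (TCP) lies midway between the tips of the shut fingers; the grasp point (between the pads) lies 19 mm behind it; z points along the fingers, y is the line along which they close (so a half turn about z gives the same grasp; the last joint's range is limited). The gripper opens to 85 mm and grips with 20 to 120 N. Pads are 22 mm wide; open, the fingers measure 114 mm over their backs; the gripper's body (76 mm by 85 mm) begins 54 mm behind the grasp point. The pads swing forward as they close: fully open they stand 13 mm farther back than shut.
Start: joints at [1.207, 0.091, 1.231, -0, 1.82, -0.057], TCP at [0.181, 0.572, 0.231] pointing down, gripper open.
Joint ranges: [-2.87, 2.87], [-0.86, 2.18], [0.17, 2.46], [-1.51, 4.65], [0.06, 2.69], [-2.65, 2.65]. Speed limits (rad/s): [2.57, 2.57, 3.01, 3.14, 3.14, 3.14].

INTERFACE

Orientations are given as a unit quaternion [w, x, y, z].
In Python, from bench import env, cams, order gives the robot as it stands.
- The arm moves only by the tool move_arm, never from a script. Its argument "steps" is a list of rows, each a list of 7 numbers: the gripper's target within -1 to 1 (fully open at 1, half-way at 0, shut at -1), then the shift along the tool's x, y, z in units of 30 mm (1.0 is 30 mm), then the turn, a rotation vector about the tool's x, y, z in degrees. A call has 1 to 20 rows; each row is the pose to reach, as a shift and turn from the pose commanded when the call began, along the tool's axes at that moment; what a row does not reach only later rows make up. A row lasts 1/10 s, in which the tool goes at most 50 mm and 8.59 degrees, less where a joint would pass 70% of its speed; a pose out of reach is approached as far as the arm can. A call with a gripper value outside its range is refused whole. The fingers move at their own pace and stop on an object; the grip force is fixed at half the most. Time passes only in rows, so rows that repeat a pose let the fingers close. It gives the time, the measured TCP pose, the force, the opening and the grip force at its end, in the units of the state.
- env.observe(): the state, without advancing time (a new reading comes with each control period).
- cams.grab_frame(name): name is "scene" or "top" or "wrist"; returns the picture (384x512x3 uint8, red, green, blue); there is no depth.
- cams.get_calibration(name): a dict with "fx", "fy", "cx", "cy" (pixels), "xyz" and "orientation" of the camera in the world; the wrist camera has in their place "T_tool_cam" (4x4, takes a point from camera to tool coordinates, whose origin is the TCP and whose axes are the flange's). Camera axes: x right, y up, looking along -z (the intrinsics and any distortion apply to the point x, -y, -z); pixel columns grow to the right and rows downward; lengths in m; the calibration is good to about 2 mm. A picture is of the moment at which its call begins: read the wrist's pose just before it. get_calibration takes no time and is no camera call.
- order.job_done(): hands the job in; it is judged then, once.
Trained networks look in the newest picture that a camera, given by its name, has taken for a name from the list of things; names that differ only in an ending like _2 or _b are one class to them, and where a whole thing is asked for, a point or a joint stands for the part that bears it (a point fixed in the world has none). Each returns a list of dicts, best first, with "score" (0 to 1); they miss things now and then, are a little off and sometimes report something else, mostly with a low value. They report only what shows in the picture. A call takes as long as a camera call. They do not tell look-alikes from the thing itself.
- cams.search_frame(query, camera): "extent" ([left, top, right, bottom] in pixels, round what is visible of it).
- cams.trace(query, camera): "region" (384x512 bool, what is visible of it) and "extent" ([left, top, right, bottom] in pixels, round what is visible of it).
The state is a dict: "time_s": time; "q": joint angles; "dq": joint speeds; "effort": joint torques, N m; "ee_pos": TCP position; "tcp_rot": TCP orientation; "wrist_force": force on the tool from outside, world axes, zero at the start; "torque": the same for the moment, N m; "grip_width": finger opening in m; "gripper_force": force on a finger pad.
Only numpy, scipy, OpenCV 4.12 (cv2) and the standard library are available. Lean on these libraries where they do the work, as an engineer would, in place of code of your own. Each camera call takes 0.05 s, during which the arm holds its last target. There are 200 camera calls.

## Working session

There is one attempt and no reset: what is moved stays moved. The work goes in short steps, Python scripts to look and compute and a tool call to move; the robot and the scene stay as the last step left them, time stands still between calls to the robot, and variables do not carry over. Pictures are saved under pics/ and viewed, at most 10 in all, crops included, and the job is handed in when it is done.

Besides the shell and the picture viewer there is one more tool, called as name([rows], argument=value, ...), one row to a line, values as JSON. move_arm: Moves the arm, as the interface text tells. Its arguments: {"type":"object","properties":{"steps":{"type":"array"}},"required":["steps"]}

```bash
mkdir -p pics; cat > h.py <<'E'
import numpy as np,cv2
from scipy.spatial.transform import Rotation as R
from bench import env,cams,order
def q2R(q): return R.from_quat([q[1],q[2],q[3],q[0]]).as_matrix()
def cal(n,st=None):
    c=cams.get_calibration(n)
    if n=="wrist":
        st=st or env.observe(); T=np.eye(4);T[:3,:3]=q2R(st["tcp_rot"]);T[:3,3]=st["ee_pos"]
        M=T@np.array(c["T_tool_cam"])
    else:
        M=np.eye(4);M[:3,:3]=q2R(c["orientation"]);M[:3,3]=c["xyz"]
    return c,M
def proj(p,c,M):
    p=np.atleast_2d(p); x=(p-M[:3,3])@M[:3,:3]
    return np.c_[c["cx"]+c["fx"]*x[:,0]/-x[:,2], c["cy"]-c["fy"]*x[:,1]/-x[:,2]]
def ray(uv,c,M,z):
    d=M[:3,:3]@np.array([(uv[0]-c["cx"])/c["fx"],-(uv[1]-c["cy"])/c["fy"],-1]); o=M[:3,3]
    return o+d*(z-o[2])/d[2]
def save(n,f): cv2.imwrite("pics/"+f,cv2.cvtColor(n,cv2.COLOR_RGB2BGR))
E
python3 - <<'E'
from h import *
a=cams.grab_frame("scene");b=cams.grab_frame("top")
np.save("scene0.npy",a);np.save("top0.npy",b)
save(np.vstack([a,b])[:, :],"a0.png"); save(a,"s0.png"); save(b,"t0.png")
for n in("scene","top","wrist"): print(cams.get_calibration(n))
for n in("scene","top"):
  for q in("plate","rack","vise","blank_red","vise_jaw"):
    print(n,q,[(np.round(d["extent"]).tolist(),round(d["score"],2)) for d in cams.search_frame(q,n)][:3])
print(env.observe())
E
```

```text
{'fx': 378.2547118057004, 'fy': 378.2547118057004, 'cx': 260.7382354566687, 'cy': 193.84471311611242, 'xyz': array([1.24359526, 0.4636655 , 1.03662113]), 'orientation': array([0.434211  , 0.19212019, 0.3393027 , 0.81204946])}
{'fx': 352.1133729084195, 'fy': 352.1133729084195, 'cx': 257.05415352216426, 'cy': 195.3574993989675, 'xyz': array([ 0.35698634, -0.03402439,  1.43730763]), 'orientation': array([ 0.71423642,  0.0343129 , -0.02461406, -0.69862945])}
{'fx': 269.6076703697421, 'fy': 269.6076703697421, 'cx': 254.09751446059298, 'cy': 186.30703231917283, 'T_tool_cam': array([[-7.17583702e-04,  9.46471341e-01,  3.22787060e-01,
         8.42278426e-02],
       [ 9.99999195e-01,  1.01696598e-03, -7.58847119e-04,
         2.51805782e-04],
       [-1.04649051e-03,  3.22786255e-01, -9.46471309e-01,
        -1.41752543e-01],
       [ 0.00000000e+00,  0.00000000e+00,  0.00000000e+00,
         1.00000000e+00]])}
scene plate [([277.0, 206.0, 300.0, 241.0], 0.66), ([316.0, 227.0, 344.0, 249.0], 0.62), ([354.0, 259.0, 374.0, 302.0], 0.6)]
scene rack [([293.0, 233.0, 345.0, 296.0], 0.81)]
scene 
[... 353 characters left out ...]

top vise_jaw []
{'time_s': 0.6, 'q': array([ 1.20731602e+00,  9.10766950e-02,  1.23066668e+00, -6.59887419e-06,
        1.81982291e+00, -5.67235467e-02]), 'dq': array([ 0.00080992, -0.00193472,  0.00021905,  0.00164527, -0.00118701,
        0.00113038]), 'effort': array([-8.08547466e-04, -4.58152378e+01, -4.17848468e+01, -2.35714833e-04,
        8.87964034e-04,  1.19194276e-06]), 'ee_pos': array([0.18120324, 0.57199836, 0.23130801]), 'tcp_rot': array([5.87717936e-06, 1.52778520e-01, 9.88260453e-01, 1.22281134e-05]), 'wrist_force': array([ 0.61728037,  0.35940022, -0.26392946]), 'torque': array([-0.02300752, -0.00438047, -0.03004438]), 'gripper_force': 0.0, 'grip_width': 0.08503789065246009}
```

```bash
python3 - <<'E'
from h import *
a=np.load("scene0.npy");b=np.load("top0.npy")
save(cv2.resize(a[150:320,140:395],None,fx=3,fy=3,interpolation=cv2.INTER_CUBIC),"s1.png")
save(cv2.resize(b[125:225,130:360],None,fx=3.4,fy=3.4,interpolation=cv2.INTER_CUBIC),"t1.png")
E
```

```text
(no output)
```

View pics/s1.png

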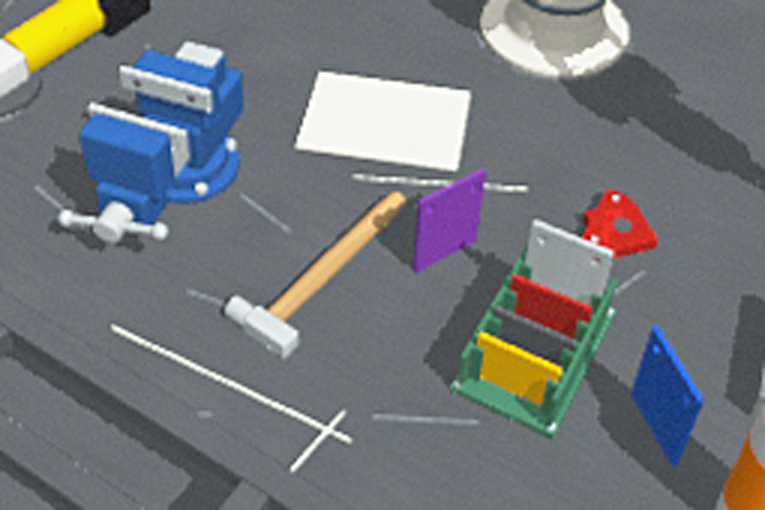

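View pics/t1.png

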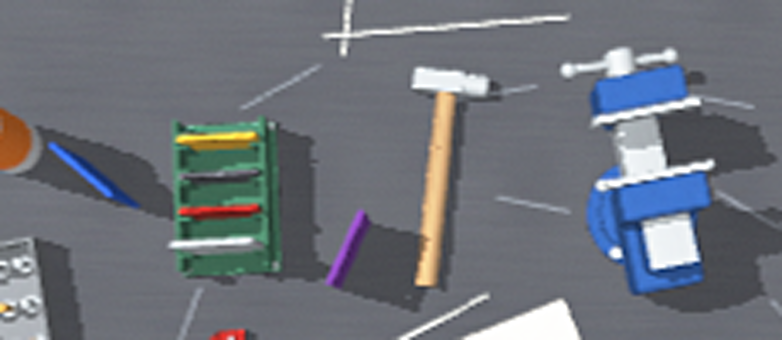

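```bash
python3 - <<'E'
from h import *
c,M=cal("scene")
f=lambda x,y:(140+x/3,150+y/3)
g=lambda x,y:(130+x/3.4,125+y/3.4)
ct,Mt=cal("top")
for n,p in(("plL",(532,221)),("plR",(612,252))): print(n,ray(f(*p),c,M,.13))
for n,p in(("plL",(171,243)),("plR",(262,242))): print(n,ray(g(*p),ct,Mt,.13))
for n,p in(("fixL",(121,70)),("fixR",(210,101)),("movL",(90,107)),("movR",(186,137))): print(n,ray(f(*p),c,M,.168))
for n,p in(("fixL",(600,184)),("fixR",(714,161)),("movL",(595,124)),("movR",(700,103))): print(n,ray(g(*p),ct,Mt,.168))
E
```

```text
plL [0.46561947 0.18773503 0.13      ]
plR [0.45708902 0.27650817 0.13      ]
plL [0.45566609 0.2717598  0.13      ]
plR [0.45892991 0.1716511  0.13      ]
fixL [ 0.55845568 -0.30298671  0.168     ]
fixR [ 0.541865   -0.18481124  0.168     ]
movL [ 0.62517317 -0.28895909  0.168     ]
movR [ 0.60192604 -0.1698877   0.168     ]
fixL [ 0.52577416 -0.19317794  0.168     ]
fixR [ 0.55303208 -0.31426943  0.168     ]
movL [ 0.59038358 -0.18712629  0.168     ]
movR [ 0.61541939 -0.29913018  0.168     ]
```

Candidates: purple plate (289,224) scene, silver drilled plate (330,237), blue plate (362,280). The silver one stands in the rack's end slot, is tallest there, and has two holes: it is the one meant; the enlarged crop confirms it. I'll go above it and look from close by.

move_arm([
  [0, -12.3, -8.16, 0, 0, 0, 69],
  [0, -12.3, -8.16, 0, 0, 0, 69],
  [0, -12.3, -8.16, 0, 0, 0, 69],
  [0, -12.3, -8.16, 0, 0, 0, 69],
  [0, -12.3, -8.16, 0, 0, 0, 69],
  [0, -12.3, -8.16, 0, 0, 0, 69],
  [0, -12.3, -8.16, 0, 0, 0, 69],
  [0, -12.3, -8.16, 0, 0, 0, 69],
  [0, -12.3, -8.16, 0, 0, 0, 69],
  [0, -12.3, -8.16, 0, 0, 0, 69],
  [0, -12.3, -8.16, 0, 0, 0, 69],
  [0, -12.3, -8.16, 0, 0, 0, 69],
  [0, -12.3, -8.16, 0, 0, 0, 69],
  [0, -12.3, -8.16, 0, 0, 0, 69],
])

```text
time_s: 2.0
ee_pos: [0.4584, 0.2282, 0.2314]
tcp_rot: [0.0, 0.685, 0.729, 0.0]
wrist_force: [0.4, 0.8, 0.1]
grip_width: 0.0428
gripper_force: 0.0
```

```bash
python3 - <<'E'
from h import *
st=env.observe();a=cams.grab_frame("wrist");np.save("w1.npy",a)
import pickle;pickle.dump(st,open("w1.pkl","wb"))
print(st["ee_pos"],R.from_matrix(q2R(st["tcp_rot"])).as_matrix().round(3),st["grip_width"],st["q"])
c,M=cal("wrist",st)
print(proj([[.459,.227,.13],[.456,.272,.13],[.461,.182,.13]],c,M))
save(cv2.resize(a,(800,600),interpolation=cv2.INTER_CUBIC),"w1.png")
E
```

```text
[0.45844557 0.22823199 0.23143699] [[-0.062  0.998  0.   ]
 [ 0.998  0.062  0.   ]
 [ 0.     0.    -1.   ]] 0.04282131938958097 [ 3.95403641e-01 -1.45614230e-01  1.46288382e+00  1.13634859e-04
  1.82404126e+00  3.33597058e-01]
[[255.44695286 188.68571287]
 [255.25495198 141.48627063]
 [254.6298789  230.79264073]]
```

View pics/w1.png

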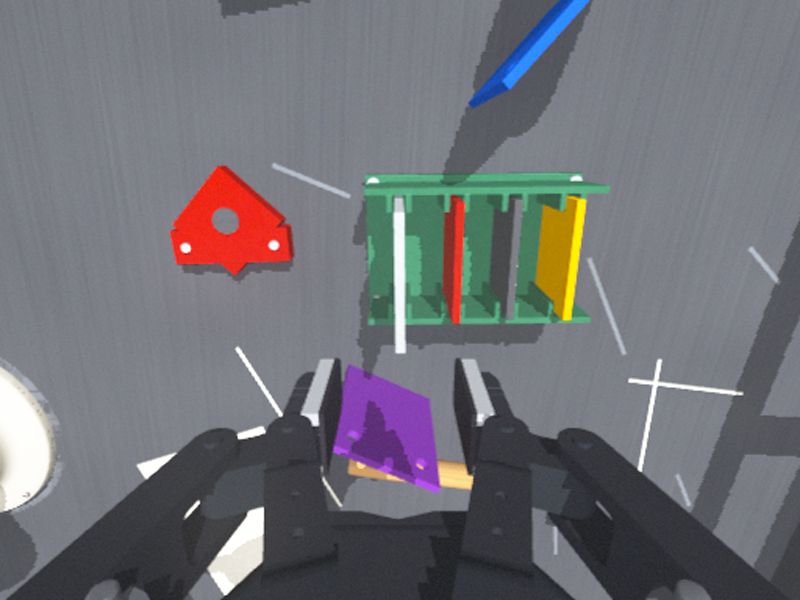

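```bash
python3 - <<'E'
from h import *
import pickle
st=pickle.load(open("w1.pkl","rb"));a=np.load("w1.npy");c,M=cal("wrist",st)
hsv=cv2.cvtColor(a,cv2.COLOR_RGB2HSV)
m=((hsv[...,1]<40)&(hsv[...,2]>185)).astype(np.uint8); m[:, :245]=0;m[:,268:]=0;m[:115]=0;m[235:]=0
print(m.sum()); ys,xs=np.nonzero(m)
for r in range(118,232,6): 
    x=np.nonzero(m[r])[0]; print(r,x.min() if len(x) else None,x.max() if len(x) else None,a[r,256])
(cx,cy),(w,h),an=r=cv2.minAreaRect(np.c_[xs,ys].astype(np.float32));print(r)
b=cv2.boxPoints(r);P=np.array([ray(p,c,M,.13) for p in b]);print(P)
print(P.mean(0))
E
```

```text
642
118 None None [ 72 129 102]
124 None None [105 173 139]
130 253 257 [197 207 207]
136 252 258 [244 248 248]
142 252 258 [248 251 251]
148 252 258 [246 249 250]
154 252 258 [248 250 251]
160 252 258 [247 250 251]
166 252 258 [248 251 251]
172 252 258 [245 249 250]
178 252 258 [245 249 249]
184 253 258 [246 249 250]
190 253 258 [245 249 249]
196 253 258 [244 248 248]
202 253 258 [244 248 249]
208 253 258 [245 248 249]
214 253 258 [245 248 249]
220 253 259 [243 247 248]
226 None None [156 161 169]
((255.21095275878906, 176.00950622558594), (98.06517791748047, 6.565788745880127), 89.30972290039062)
[[0.45173279 0.28458444 0.13      ]
 [0.45753777 0.28500877 0.13      ]
 [0.4650532  0.188756   0.13      ]
 [0.45849362 0.18826605 0.13      ]]
[0.45820434 0.23665382 0.13      ]
```

Silver plate's top edge seen at (256, 132–225) of the wrist picture; purple plate is well to the right of the robot's path. Centre ≈ (0.458, 0.2335), yaw 4.3°. Descend and grip.

move_arm([
  [0, 0.18, 0, 0.8, 0, 0, -0.7],
  [0, 0.18, 0, 1.6, 0, 0, -0.7],
  [0, 0.18, 0, 2.4, 0, 0, -0.7],
  [0, 0.18, 0, 3.1, 0, 0, -0.7],
  [0, 0.18, 0, 3.7, 0, 0, -0.7],
  [0, 0.18, 0, 4.2, 0, 0, -0.7],
  [0, 0.18, 0, 4.5, 0, 0, -0.7],
  [0, 0.18, 0, 4.5, 0, 0, -0.7],
  [-0.5, 0.18, 0, 4.5, 0, 0, -0.7],
  [-0.7, 0.18, 0, 4.5, 0, 0, -0.7],
  [-1, 0.18, 0, 4.5, 0, 0, -0.7],
  [-1, 0.18, 0, 4.5, 0, 0, -0.7],
  [-1, 0.18, 0, 4.5, 0, 0, -0.7],
  [-1, 0.18, 0, 4.5, 0, 0, -0.7],
  [-1, 0.18, 0, 4.5, 0, 0, -0.7],
])

```text
time_s: 3.55
ee_pos: [0.4594, 0.2329, 0.0977]
tcp_rot: [0.0, 0.681, 0.732, 0.001]
wrist_force: [0.5, -0.5, 5.4]
grip_width: 0.0051
gripper_force: 59.8
```

```bash
python3 - <<'E'
from h import *
st=env.observe();print({k:np.round(st[k],4) for k in("ee_pos","tcp_rot","wrist_force","torque","grip_width","gripper_force")})
E
```

```text
{'ee_pos': array([0.4594, 0.2329, 0.0977]), 'tcp_rot': array([5.000e-04, 6.812e-01, 7.321e-01, 1.200e-03]), 'wrist_force': array([ 0.5201, -0.5179,  5.3881]), 'torque': array([ 0.065 , -0.0192, -0.0474]), 'grip_width': np.float64(0.0051), 'gripper_force': np.float64(59.8319)}
```

move_arm([
  [-1, 0, 0, -0.1, 0, 0, 0],
  [-1, 0, 0, -0.3, 0, 0, 0],
  [-1, 0, 0, -0.6, 0, 0, 0],
  [-1, 0, 0, -0.9, 0, 0, 0],
  [-1, 0, 0, -1.2, 0, 0, 0],
  [-1, 0, 0, -1.6, 0, 0, 0],
  [-1, 0, 0, -2.0, 0, 0, 0],
  [-1, 0, 0, -2.4, 0, 0, 0],
  [-1, 0, 0, -2.9, 0, 0, 0],
  [-1, 0, 0, -3.5, 0, 0, 0],
  [-1, 0, 0, -4.2, 0, 0, 0],
  [-1, 0, 0, -5.0, 0, 0, 0],
  [-1, 0, 0, -5.7, 0, 0, 0],
  [-1, 0, 0, -6.3, 0, 0, 0],
  [-1, 0, 0, -6.6, 0, 0, 0],
  [-1, 0, 0, -6.6, 0, 0, 0],
  [-1, 0, 0, -6.6, 0, 0, 0],
])

```text
time_s: 5.25
ee_pos: [0.4587, 0.2325, 0.2937]
tcp_rot: [-0.0, 0.681, 0.732, -0.0]
wrist_force: [0.1, -0.4, -5.2]
grip_width: 0.0049
gripper_force: 58.5
```

```bash
python3 - <<'E'
from h import *
st=env.observe();print({k:np.round(st[k],4) for k in("ee_pos","tcp_rot","wrist_force","torque","grip_width","gripper_force")})
Rm=q2R(st["tcp_rot"]);print(Rm.round(3))
a=cams.grab_frame("wrist");np.save("w2.npy",a)
s=cams.grab_frame("scene");np.save("s2.npy",s)
sc=cv2.resize(s[140:320,140:400],None,fx=2.2,fy=2.2,interpolation=cv2.INTER_CUBIC)
save(sc,"s2.png"); save(a,"w2.png")
# shift to mouth; vise x direction angle guess 11deg
d=np.array([.578,-.243,st["ee_pos"][2]])-st["ee_pos"]
print("tool shift units",Rm.T@d/.03,"y ang",np.degrees(np.arctan2(Rm[1,1],Rm[0,1])))
E
```

```text
{'ee_pos': array([0.4587, 0.2325, 0.2937]), 'tcp_rot': array([-2.000e-04,  6.812e-01,  7.321e-01, -4.000e-04]), 'wrist_force': array([ 0.0983, -0.3622, -5.1973]), 'torque': array([-0.0215, -0.0028,  0.0042]), 'grip_width': np.float64(0.0049), 'gripper_force': np.float64(58.5446)}
[[-0.072  0.997 -0.001]
 [ 0.997  0.072 -0.   ]
 [-0.    -0.001 -1.   ]]
tool shift units [-1.60962534e+01  2.82902599e+00  2.18612098e-03] y ang 4.119667070299014
```

View pics/s2.png

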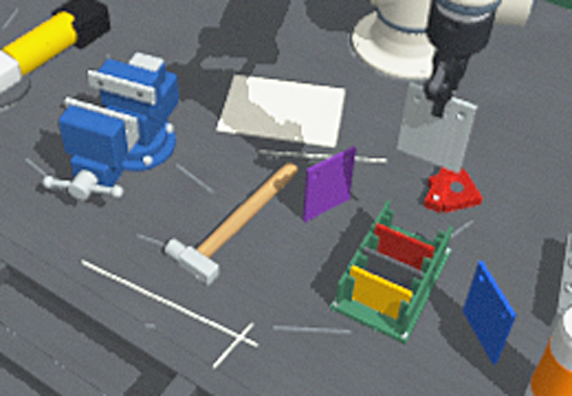

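The plate is out; the other plates are in place. Go above the vice mouth.

move_arm([
  [-1, -0.5, 0.09, 0, 0, 0, -0.2],
  [-1, -1.3, 0.23, 0, 0, 0, -0.6],
  [-1, -2.3, 0.4, 0, 0, 0, -1],
  [-1, -3.4, 0.6, 0, 0, 0, -1.5],
  [-1, -4.5, 0.8, 0, 0, 0, -2],
  [-1, -5.6, 1.0, 0, 0, 0, -2.5],
  [-1, -6.7, 1.2, 0, 0, 0, -3],
  [-1, -7.8, 1.4, 0, 0, 0, -3.5],
  [-1, -8.9, 1.6, 0, 0, 0, -4],
  [-1, -10, 1.76, 0, 0, 0, -4.5],
  [-1, -11.1, 1.95, 0, 0, 0, -5],
  [-1, -12.2, 2.15, 0, 0, 0, -5.5],
  [-1, -13.3, 2.35, 0, 0, 0, -6],
  [-1, -14.3, 2.52, 0, 0, 0, -6.5],
  [-1, -15.1, 2.66, 0, 0, 0, -7],
  [-1, -15.7, 2.76, 0, 0, 0, -7],
  [-1, -16.1, 2.83, 0, 0, 0, -7],
  [-1, -16.1, 2.83, 0, 0, 0, -7],
  [-1, -16.1, 2.83, 0, 0, 0, -7],
])

```text
time_s: 7.25
ee_pos: [0.578, -0.2425, 0.2937]
tcp_rot: [-0.001, 0.635, 0.772, 0.0]
wrist_force: [-0.6, -0.3, -5.3]
grip_width: 0.0051
gripper_force: 58.6
```

```bash
python3 - <<'E'
from h import *
import pickle
st=env.observe();a=cams.grab_frame("wrist");np.save("w3.npy",a);pickle.dump(st,open("w3.pkl","wb"))
print(st["ee_pos"],q2R(st["tcp_rot"]).round(3),st["wrist_force"],st["q"])
save(cv2.resize(a,(800,600),interpolation=cv2.INTER_CUBIC),"w3.png")
E
```

```text
[ 0.57802486 -0.24247954  0.29372158] [[-0.193  0.981 -0.001]
 [ 0.981  0.193  0.001]
 [ 0.001 -0.001 -1.   ]] [-0.61795267 -0.27690047 -5.2948001 ] [-4.51757356e-01  1.90518632e-01  1.01073961e+00  5.69566677e-04
  1.94169474e+00 -6.45888063e-01]
```

View pics/w3.png

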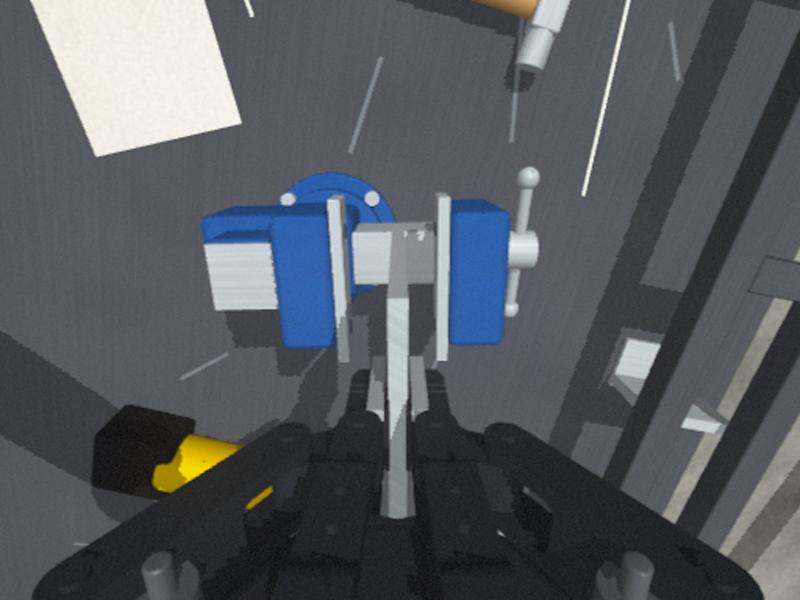

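```bash
python3 - <<'E'
from h import *
a=np.load("w3.npy")
save(cv2.resize(a[115:240,200:300],None,fx=4.8,fy=4.8,interpolation=cv2.INTER_NEAREST),"w3c.png")
for r in(130,145,180,200,215,225): print(r,cv2.cvtColor(a,cv2.COLOR_RGB2GRAY)[r,205:292].tolist())
E
```

```text
130 [65, 69, 66, 66, 142, 206, 212, 210, 210, 211, 210, 199, 163, 113, 116, 109, 88, 78, 80, 79, 86, 89, 88, 90, 91, 92, 95, 93, 82, 97, 159, 196, 208, 205, 200, 194, 159, 89, 92, 92, 91, 89, 85, 87, 92, 92, 93, 94, 92, 93, 91, 96, 90, 98, 96, 93, 95, 93, 93, 93, 93, 91, 93, 92, 93, 92, 90, 95, 95, 95, 88, 92, 96, 102, 103, 155, 206, 209, 209, 209, 210, 209, 190, 126, 67, 68, 66]
145 [91, 88, 82, 82, 69, 139, 204, 210, 209, 208, 209, 210, 200, 158, 108, 84, 69, 78, 79, 79, 69, 59, 74, 112, 142, 140, 142, 140, 141, 141, 141, 139, 139, 139, 142, 138, 139, 142, 142, 142, 139, 141, 142, 141, 141, 142, 145, 148, 146, 145, 143, 147, 146, 144, 140, 142, 143, 141, 142, 143, 142, 145, 142, 143, 140, 143, 130, 107, 103, 101, 97, 101, 84, 65, 98, 163, 209, 206, 206, 207, 208, 209, 174, 85, 71, 78, 82]
180 [94, 95, 91, 94, 90, 89, 84, 84, 154, 211, 202, 204, 206, 203, 201, 168, 113, 113, 109, 88, 84, 102, 155, 190, 189, 189, 191, 190, 188, 190, 190, 190, 187, 191, 189, 192, 188, 193, 191, 191, 192, 191, 190, 171, 148, 147, 148, 146, 146, 146, 145, 149, 148, 145, 147, 140, 133, 136, 132, 131, 129
[... 580 characters left out ...]
8, 138, 133, 117, 89, 88, 89, 89, 92, 91, 90, 91, 90, 91, 95, 92, 90, 80, 69, 66, 68, 68, 68, 68, 70, 69, 65, 71, 118, 175, 190, 192, 193, 195, 196, 198, 199, 199, 201, 200, 201, 190, 140, 72, 70, 71, 67, 71, 72, 68, 67, 68, 69, 67, 68, 69, 78, 94, 96, 99, 144, 198, 200, 199, 202, 204, 201, 159, 66, 79, 81, 85, 90]
225 [91, 93, 83, 69, 65, 64, 59, 62, 66, 67, 74, 107, 140, 136, 135, 135, 136, 133, 110, 92, 91, 92, 90, 91, 90, 92, 92, 92, 89, 92, 91, 81, 68, 66, 68, 66, 67, 67, 71, 69, 70, 68, 102, 170, 204, 201, 201, 198, 201, 200, 202, 204, 204, 206, 203, 185, 136, 67, 70, 70, 73, 67, 67, 69, 66, 81, 88, 90, 90, 93, 91, 94, 91, 99, 143, 195, 201, 201, 204, 200, 198, 158, 92, 94, 91, 92, 91]
```

View pics/w3c.png

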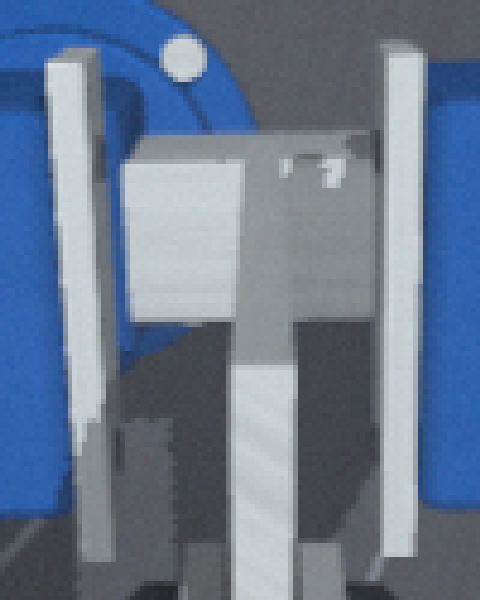

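```bash
python3 - <<'E'
from h import *
import pickle
st=pickle.load(open("w3.pkl","rb"));c,M=cal("wrist",st);Rm=q2R(st["tcp_rot"])
F=[(217.2,130),(218.4,145),(220.4,180),(220.7,200),(222,215),(222.7,225)]
V=[(279.9,130),(279.9,145),(279.3,180),(279.2,200),(279.1,215),(279.1,225)]
tool=lambda p:Rm.T@(ray((p[0]+.0,p[1]+.0),c,M,.168)-st["ee_pos"])*1000
for L in(F,V):
    P=np.array([tool(p) for p in L]);k=np.polyfit(P[:,0],P[:,1],1);print("slope deg",np.degrees(np.arctan(k[0])),"y at x=0",k[1],P[:,0].round(1))
for p in((217,127.9),(222.9,232),(280,125.8),(279,230.6)): print("end",tool(p).round(1))
# plate: bottom edge predicted vs tool. corners px near-bottom (crop 231..296, 365)
for z,p in((-.0,(248,191)),(0,(261.7,191))):
    print("plate near bottom corner", (Rm.T@(ray(p,c,M,st["ee_pos"][2]-.086)-st["ee_pos"])*1000).round(1))
# near top corner row/cols of plate
print(proj([st["ee_pos"]+Rm@np.array([.045,s*.003,z]) for z in(-.034,.086) for s in(-1,1)],c,M))
E
```

```text
slope deg -0.6046325784220916 y at x=0 -36.076247098548734 [ 51.2  36.4  -0.1 -22.5 -40.  -52. ]
slope deg -1.165759873389844 y at x=0 25.624308159808532 [ 51.1  36.4  -0.1 -22.5 -40.  -52.1]
end [ 53.2 -36.9 125.8]
end [-60.7 -35.5 125.7]
end [ 55.2  24.5 125.8]
end [-59.   26.9 125.6]
plate near bottom corner [ 2.  -6.2 86. ]
plate near bottom corner [ 2.   6.1 86. ]
[[248.59230151 191.49221939]
 [262.71100161 191.48350437]
 [251.35738881 143.21176626]
 [258.44699944 143.20689018]]
```

Wrist picture: fixed-jaw inner edge runs (217,128)–(223,232), moving-jaw inner edge (280,126)–(279,231), plate edge-on at columns 248–262. Mouth is ≈ −2.8 mm in tool x, −5.2 mm in y, −0.9° turn. Align, then lower 78 mm.

move_arm([
  [-1, -0.05, -0.09, 0, 0, 0, -0.5],
  [-1, -0.09, -0.17, 0, 0, 0, -0.9],
  [-1, -0.09, -0.17, 0, 0, 0, -0.9],
  [-1, -0.09, -0.17, 0.2, 0, 0, -0.9],
  [-1, -0.09, -0.17, 0.5, 0, 0, -0.9],
  [-1, -0.09, -0.17, 0.8, 0, 0, -0.9],
  [-1, -0.09, -0.17, 1.1, 0, 0, -0.9],
  [-1, -0.09, -0.17, 1.4, 0, 0, -0.9],
  [-1, -0.09, -0.17, 1.7, 0, 0, -0.9],
  [-1, -0.09, -0.17, 2.0, 0, 0, -0.9],
  [-1, -0.09, -0.17, 2.2, 0, 0, -0.9],
  [-1, -0.09, -0.17, 2.4, 0, 0, -0.9],
  [-1, -0.09, -0.17, 2.5, 0, 0, -0.9],
  [-1, -0.09, -0.17, 2.6, 0, 0, -0.9],
  [-1, -0.09, -0.17, 2.6, 0, 0, -0.9],
  [-1, -0.09, -0.17, 2.6, 0, 0, -0.9],
  [-1, -0.09, -0.17, 2.6, 0, 0, -0.9],
])

```text
time_s: 9.0
ee_pos: [0.5738, -0.2468, 0.2168]
tcp_rot: [0.0, 0.629, 0.777, 0.0]
wrist_force: [-0.1, -0.7, -5.6]
grip_width: 0.0049
gripper_force: 58.5
```

```bash
python3 - <<'E'
from h import *
import pickle
st=env.observe();a=cams.grab_frame("wrist");np.save("w4.npy",a);pickle.dump(st,open("w4.pkl","wb"))
s=cams.grab_frame("scene");np.save("s4.npy",s)
print(st["ee_pos"],q2R(st["tcp_rot"]).round(4),st["wrist_force"],st["torque"],st["grip_width"],st["gripper_force"])
A=cv2.resize(a[80:260,170:340],(567,600),interpolation=cv2.INTER_CUBIC)
B=cv2.resize(s[140:240,150:230],None,fx=2.9,fy=6,interpolation=cv2.INTER_CUBIC)
B=cv2.resize(s[145:235,155:225],(233,300),interpolation=cv2.INTER_CUBIC);B=np.vstack([B,0*B])
save(np.hstack([A,B]),"w4.png")
E
```

```text
[ 0.57375934 -0.24680207  0.21677313] [[-2.082e-01  9.781e-01  7.000e-04]
 [ 9.781e-01  2.082e-01 -4.000e-04]
 [-5.000e-04  6.000e-04 -1.000e+00]] [-0.10707059 -0.67465847 -5.59421816] [ 0.0308212  -0.009758    0.01486436] 0.00487854319872115 58.54900896549225
```

View pics/w4.png

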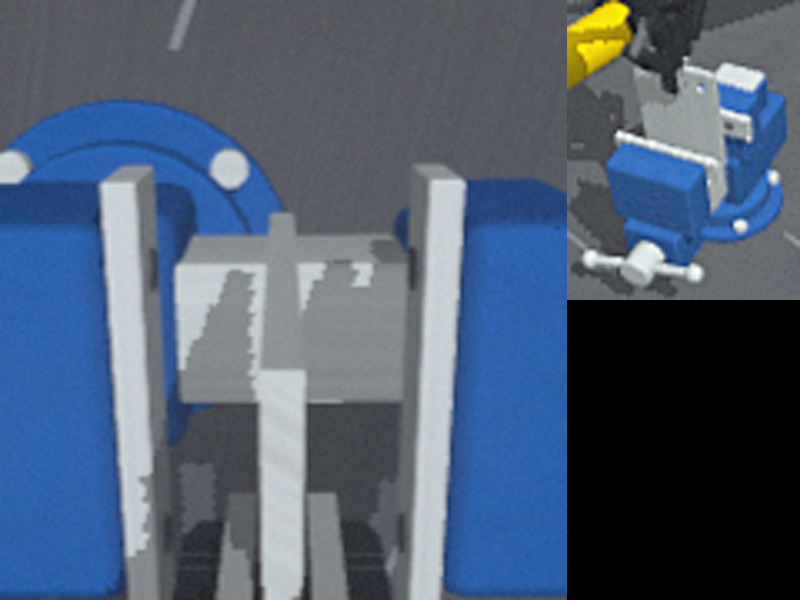

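```bash
python3 - <<'E'
from h import *
import pickle
st=pickle.load(open("w4.pkl","rb"));c,M=cal("wrist",st);Rm=q2R(st["tcp_rot"])
g=lambda x,y:(170+x/3.335-.35,80+y/3.333-.35)
t=lambda n,p,z:print(n,(Rm.T@(ray(g(*p),c,M,z)-st["ee_pos"])*1000).round(1))
b=st["ee_pos"][2]-.0877
t("fix near",(133,183),.168);t("fix mid",(147,430),.168);t("mov near",(432,180),.168);t("mov mid",(419,430),.168)
for p in((258,370),(305,370)): t("top",p,b+.12)
for p in((271,213),(293,213)): t("bot",p,b)
G=cv2.cvtColor(np.load("w4.npy"),cv2.COLOR_RGB2GRAY)
for r in(137,180,205): print(r,[(j,int(G[r,j])) for j in list(range(207,220))+list(range(290,302))])
E
```

```text
fix near [ 57.5 -31.9  48.7]
fix mid [  1.  -31.7  48.8]
mov near [58.1 30.9 48.8]
mov mid [ 1.  31.  48.8]
top [ 44.8  -3.7 -32.3]
top [ 44.8   2.4 -32.3]
bot [44.4 -3.4 87.7]
bot [44.4  2.2 87.7]
137 [(207, 208), (208, 208), (209, 202), (210, 168), (211, 118), (212, 116), (213, 113), (214, 115), (215, 110), (216, 89), (217, 66), (218, 68), (219, 69), (290, 94), (291, 91), (292, 95), (293, 100), (294, 106), (295, 105), (296, 106), (297, 103), (298, 144), (299, 195), (300, 208), (301, 208)]
180 [(207, 204), (208, 207), (209, 209), (210, 206), (211, 206), (212, 195), (213, 155), (214, 115), (215, 114), (216, 115), (217, 113), (218, 104), (219, 85), (290, 134), (291, 121), (292, 108), (293, 106), (294, 103), (295, 104), (296, 144), (297, 197), (298, 210), (299, 206), (300, 203), (301, 203)]
205 [(207, 204), (208, 203), (209, 202), (210, 208), (211, 206), (212, 200), (213, 198), (214, 159), (215, 112), (216, 113), (217, 113), (218, 108), (219, 100), (290, 92), (291, 102), (292, 106), (293, 104), (294, 109), (295, 152), (296, 197), (297, 206), (298, 203), (299, 201), (300, 204), (301, 203)]
```

The plate is centred to under 1 mm along and between the jaws, square and vertical, with 39 mm below the jaw tops. I'm handing in.

```bash
python3 -c "
from bench import order
print(order.job_done())"
```

```text
the job is handed in; nothing more can be done
None
```

The steel plate is held still in the open vice, upright and square, centred to within about 1 mm both ways, with about 39 mm below the jaw tops; I have handed the job in, and it returned no verdict.

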